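# Close the gas filter housing with its bayonet cap

## Robot

A 6-joint arm with a two-finger parallel gripper is mounted at the origin on a cart in front of the work surface, level with it; the furniture and walls round the work are solid. World frame = base frame: x ahead of the robot, y to its left, z up, the work surface at z = 0. Lengths are in m, angles in rad, forces in N, time in s.
With the tool pointing down it reaches from about 0.35 to 0.85 m from the base axis. Payload 8.1 kg.
Tool frame: the origin (TCP) lies between the finger pads; the fingertips stand 11 mm ahead of it and the grasp point (between the pads) lies 8 mm behind it (robot.tips_ahead is the distance from the TCP to the fingertips, in m); z points along the fingers, y is the line along which they close (so a half turn about z gives the same grasp; the last joint's range is limited). The gripper opens to 93 mm and grips with 3 to 60 N. Pads are 15 mm wide; open, the fingers measure 128 mm over their backs; the gripper's body (75 mm by 188 mm) begins 65 mm behind the grasp point.
Start: joints at [1.115, 0.13, 1.488, -0, 1.523, -0.085], TCP at [0.217, 0.559, 0.23] pointing down, gripper open.
Joint ranges: [-2.96, 2.96], [-0.89, 2.26], [0.02, 2.5], [-1.34, 4.48], [0, 2.73], [-2.66, 2.66]. Speed limits (rad/s): [2.39, 2.39, 2.79, 3.14, 3.14, 3.14].

## Interface

Orientations are given as a rotation vector (axis times angle).
In Python, from plant import robot gives the robot as it stands. The module is installed in compiled form; this text tells all that it offers.
- The arm moves only by the tool move_arm, never from a script. Its argument "deltas" is one flat list of numbers, 7 for each row, row after row: the shift along the tool's x, y, z in m, then the turn, a rotation vector about the tool's x, y, z in rad, then the opening, from 0 (shut) to 1 (fully open). A call has 1 to 12 rows; each row is the pose to reach, as a shift and turn from the pose commanded when the call began, along the tool's axes at that moment; what a row does not reach only later rows make up. A row lasts 1/8 s, in which the tool goes at most 62.5 mm and 10.7 degrees, less where a joint would pass 70% of its speed; a pose out of reach is approached as far as the arm can. A call with a gripper value outside its range is refused whole. The fingers move at their own pace and stop on an object; "squeeze" is the grip in N (left out, the last holds). Time passes only in rows, so rows that repeat a pose let the fingers close. It gives the time, the measured TCP pose, the force, the opening and the grip force at its end, in the units of the state.
- robot.read_state(): the state, without advancing time (a new reading comes with each control period).
- robot.read_camera(name): name is "scene" or "top" or "wrist"; returns (picture, depth): 400x640x3 uint8, red, green, blue; 400x640 float32, m along the optical axis (not along the pixel's ray), 0 where there is no reading.
- robot.camera_model(name): a dict with "K" (3x3 intrinsics, pixels), "k1" (the pictures are not rectified: a ray, as slopes to the right and down, at radius r is drawn at 1 + k1 r^2 times it, then the intrinsics apply), "R" (3x3) and "t" (3): a world point X has camera coordinates R X + t; the wrist camera has in their place "tool_from_camera" (4x4, takes a point from camera to tool coordinates, whose origin is the TCP and whose axes are the flange's). Camera axes: x right, y down, z forward; pixel columns grow to the right and rows downward; lengths in m; the calibration is good to about 2 mm. A picture is of the moment at which its call begins: read the wrist's pose just before it. camera_model takes no time and is no camera call.
- robot.close_job(): hands the job in; it is judged then, once.
Trained networks look in the newest picture that a camera, given by its name, has taken for a name from the list of things; names that differ only in an ending like _2 or _b are one class to them, and where a whole thing is asked for, a point or a joint stands for the part that bears it (a point fixed in the world has none). Each returns a list of dicts, best first, with "confidence" (0 to 1); they miss things now and then, are a little off and sometimes report something else, mostly with a low value. They report only what shows in the picture. A call takes as long as a camera call. They do not tell look-alikes from the thing itself.
- robot.recognise(camera, label): "uv" ([column, row] in pixels, amid what is visible of it).
The state is a dict: "t": time; "q": joint angles; "dq": joint speeds; "joint_torque": joint torques, N m; "tool_pos": TCP position; "orientation": TCP orientation; "force": force on the tool from outside, world axes, zero at the start; "wrist_torque": the same for the moment, N m; "opening": finger opening in m; "gripper_force": force on a finger pad.
Only numpy, scipy, OpenCV 4.12 (cv2) and the standard library are available. Lean on these libraries where they do the work, as an engineer would, in place of code of your own. Each camera call takes 0.05 s, during which the arm holds its last target. There are 200 camera calls.

## Task

Close the open gas filter housing on the welding table with the red bayonet cap: put it into the housing with its lugs in the two slots, press it down against the spring, turn it a quarter clockwise (seen from above) and let the spring lift it into its locked position. Leave the yellow cap, which belongs to another line, where it stands.

Things in the scene. Friction and masses are not known exactly. Their poses are not given: they have to be found in the camera images.
- red_cap: Red cap, 180 g, upright: metal barrel (36 mm wide, lowest 5 mm tapered), red flange (68 mm wide, 30 to 36 mm up), red grip bar on top (46 mm long, 16 thick, 36 to 70 mm up). Two opposite lugs on the barrel, 10 mm wide, 5 to 11 mm up, reach 27 mm from the axis. Origin: centre of the underside; z up; x along bar, lugs and the flange's white marks. Half a turn makes no difference.
- yellow_cap: Yellow cap, otherwise the same as the red one, standing upright nearby; origin and axes likewise. Not to be moved.
- housing: Round aluminium housing, 74 mm wide, 46 mm high, open on top, bore 41 mm, base plate 112x96x6 mm fixed to the table, brass stubs on its +y and -y sides. Origin: centre of the underside; z up; x through the black home marks on the rim. Two opposite slots in the rim: a cap enters with its x axis 80 degrees counterclockwise (from above) of the housing's x, 10 degrees of play.
- housing_mouth (a point): Rim centre, 46 mm up. A spring plate 10 mm below meets the cap's underside and yields 1 mm per 0.45 N. The cap turns only with its underside over 24 mm below this point; at 30 mm (9 N) its flange meets the rim. 80 degrees clockwise of entry (10 degrees of play, then a stop), x along the housing's x, the spring lifts it into a pocket: underside 19 mm below, flange 11 mm above the rim.
Mind the look-alikes: they are no part of the job. What is shaped like the housing but orange is not meant.

How it is judged:
On the way:
1. the red cap is pressed down into the housing against the spring (z of red_cap in the frame of housing below 0.023 m and horizontal distance between red_cap and housing below 0.01 m), for 0.1 s.
At the end, for the whole second after the job is handed in: The red cap sits released, at rest and locked in the housing: within 10 mm of its axis, upright within 10 degrees, bar along the home marks within 20 degrees, underside 24.5 to 29.5 mm above the housing's origin. The yellow cap is within 30 mm of where it stood (horizontal distance between red_cap and housing below 0.01 m and z of red_cap in the frame of housing between 0.0245 and 0.0295 m and angle between the x axis of red_cap and the x axis of housing, either way round below 0.35 rad and angle between red_cap's own z axis and vertical below 0.17 rad and linear speed of red_cap below 0.02 m/s and distance of yellow_cap from where it was at the start of the episode below 0.03 m); the robot touches nothing.
It fails at once if the yellow cap is pushed away, lifted or knocked over (distance of yellow_cap from where it was at the start of the episode above 0.03 m or angle between yellow_cap's own z axis and vertical above 0.5 rad).
It also fails if it takes over 40 s, if anything falls off the work surface, if the arm or the gripper's body presses on something with over 40 N, if the wrist force passes 120 N, or if a joint passes its speed limit or range.

## Working session

There is one attempt and no reset: what is moved stays moved. The work goes in short steps, Python scripts to look and compute and a tool call to move; the robot and the scene stay as the last step left them, time stands still between calls to the robot, and variables do not carry over. Pictures are saved under pics/ and viewed, at most 10 in all, crops included, and the job is handed in when it is done.

Besides the shell and the picture viewer there is one more tool, called after "Emit:" by a JSON object that holds its "op" and its "data". move_arm: Moves the arm, as the interface text tells. Its arguments: {"type":"object","properties":{"deltas":{"type":"array","items":{"type":"number"}},"squeeze":{"type":"number"}},"required":["deltas"]}

```bash
mkdir -p pics
cat > h.py <<'E'
import numpy as np, cv2
from scipy.spatial.transform import Rotation as Ro
from plant import robot
def cam(name, st=None):
    m=robot.camera_model(name); K=np.array(m["K"]); k1=m["k1"]
    if name=="wrist":
        T=np.eye(4); T[:3,:3]=Ro.from_rotvec(st["orientation"]).as_matrix(); T[:3,3]=st["tool_pos"]
        W=T@np.array(m["tool_from_camera"])
    else:
        W=np.eye(4); R=np.array(m["R"]); W[:3,:3]=R.T; W[:3,3]=-R.T@np.array(m["t"])
    return K,k1,W
def slopes(K,k1,uv):
    d=np.array([(uv[0]-K[0,2])/K[0,0],(uv[1]-K[1,2])/K[1,1]]); s=d.copy()
    for _ in range(10): s=d/(1+k1*(s@s))
    return s
def ray(c,uv):
    K,k1,W=c; s=slopes(K,k1,uv); v=W[:3,:3]@np.array([s[0],s[1],1]); return W[:3,3],v
def at_z(c,uv,z):
    o,v=ray(c,uv); return o+v*(z-o[2])/v[2]
def at_d(c,uv,d):
    o,v=ray(c,uv); return o+v*d
def cloud(c,depth):
    K,k1,W=c; h,w=depth.shape
    u,v=np.meshgrid(np.arange(w),np.arange(h))
    d=np.stack([(u-K[0,2])/K[0,0],(v-K[1,2])/K[1,1]],-1); s=d.copy()
    for _ in range(10): s=d/(1+k1*(s**2).sum(-1,keepdims=True))
    P=np.concatenate([s,np.ones((h,w,1))],-1)*depth[...,None]
    return P@W[:3,:3].T+W[:3,3]
def snap(name,fn):
    st=robot.read_state(); p,d=robot.read_camera(name); np.savez("pics/"+fn+".npz",p=p,d=d,pos=st["tool_pos"],ori=st["orientation"])
    cv2.imwrite("pics/"+fn+".png",p[:,:,::-1]); return p,d,cam(name,st)
def load(name,fn):
    z=np.load("pics/"+fn+".npz"); return z["p"],z["d"],cam(name,dict(tool_pos=z["pos"],orientation=z["ori"]))
E
python3 - <<'E'
from h import *
p,d,c=snap("top","top1"); p2,d2,c2=snap("scene","sc1")
cv2.imwrite("pics/both.png",cv2.resize(np.vstack([p,p2])[:,:,::-1],(480,600)))
for l in ["red_cap","yellow_cap","housing","housing_mouth"]:
    for n,cc,dd in (("top",c,d),("scene",c2,d2)):
        for r in robot.recognise(n,l):
            u,v=map(int,r["uv"]); print(l,n,np.round(r["uv"]),round(r["confidence"],2),np.round(at_d(cc,r["uv"],dd[v,u]),3))
print(robot.read_state())
E
```

```text
red_cap top [358. 225.] 0.93 [ 0.451 -0.062  0.062]
red_cap scene [328. 238.] 0.9 [ 0.443 -0.086  0.049]
yellow_cap top [431. 215.] 0.87 [ 0.479 -0.231  0.042]
yellow_cap scene [391. 278.] 0.81 [ 0.47  -0.243  0.054]
housing top [265. 197.] 0.94 [0.513 0.146 0.035]
housing top [192. 208.] 0.71 [0.484 0.31  0.038]
housing scene [259. 163.] 0.93 [0.473 0.281 0.033]
housing scene [300. 186.] 0.86 [0.504 0.114 0.041]
housing scene [394. 281.] 0.6 [ 0.475 -0.247  0.048]
housing_mouth top [264. 197.] 0.87 [0.514 0.15  0.034]
housing_mouth top [198. 207.] 0.66 [0.488 0.299 0.034]
housing_mouth scene [258. 164.] 0.97 [0.472 0.281 0.032]
housing_mouth scene [295. 188.] 0.64 [0.494 0.124 0.033]
{'t': 0.5, 'q': array([ 1.11461528e+00,  1.30428300e-01,  1.48827957e+00,  2.31375764e-05,
        1.52299191e+00, -8.54063520e-02]), 'dq': array([ 4.67519416e-04, -4.93905121e-04,  1.25080487e-04,  1.53268813e-03,
        9.45916718e-05, -5.99021831e-04]), 'joint_torque': array([-2.27443802e-04, -5.59179854e+01, -4.91567516e+01,  7.67235411e-02,
        2.44245358e-02, -6.90307024e-05]), 'tool_pos': array([0.21736389, 0.55921051, 0.22957455]), 'orientation': array([-5.79073475e-01, -3.08771085e+00,  1.52425588e-04]), 'force': array([ 0.53910261,  0.06445737, -0.26750909]), 'wrist_torque': array([ 0.01520111,  0.00639037, -0.03794612]), 'gripper_force': 0.0, 'opening': 0.09282432491206791}
```

View pics/top1.png

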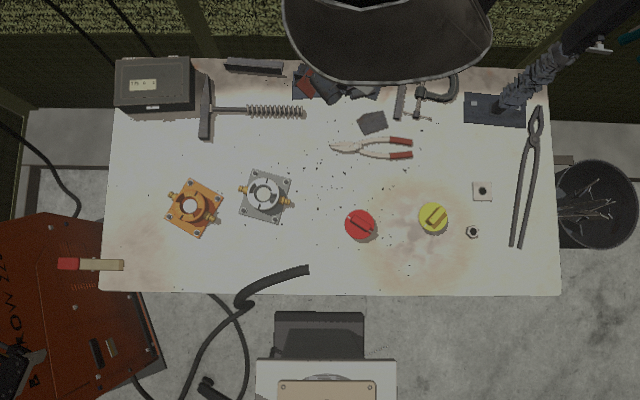

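View pics/sc1.png

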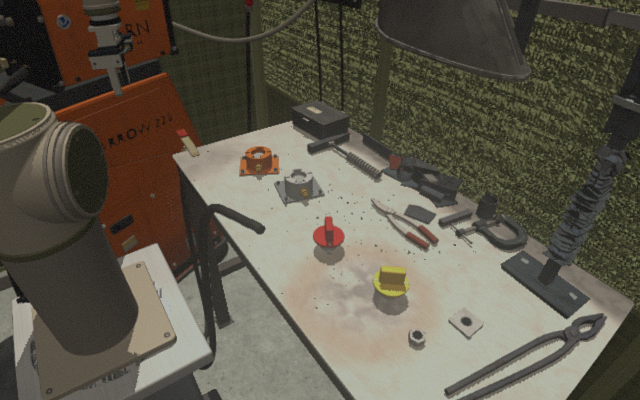

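Top view: the red cap is at (358,225), the yellow cap at (432,217), the grey aluminium housing at (265,195) and the orange look-alike at (195,208). The grey one is the housing meant, because the text rules out the orange one. I'll confirm it with a close wrist view.

```bash
cat >> h.py <<'E'
def delta(target, yawdeg=None):
    """tool-frame shift to world target; yaw = world angle (deg) of tool y axis, mod 180 nearest"""
    st=robot.read_state(); R=Ro.from_rotvec(st["orientation"]).as_matrix()
    dl=R.T@(np.array(target)-st["tool_pos"]); out=[np.round(dl,4)]
    y=np.degrees(np.arctan2(R[1,1],R[0,1])); out.append(("yaw_y",round(y,2)))
    if yawdeg is not None:
        a=-(yawdeg-y); out.append(("rz opts rad",[round(np.radians((a+k)),4) for k in (-360,-180,0,180,360)]))
    tilt=Ro.from_matrix(R).as_matrix()[:,2]; out.append(("z axis",np.round(tilt,4)))
    out.append(("q",np.round(st["q"],3))); return out
E
python3 - <<'E'
from h import *
print(delta([0.47,0.146,0.30],90))
print(np.round(robot.camera_model("wrist")["tool_from_camera"],3),robot.camera_model("wrist")["K"])
p,d,c=load("top","top1"); X=cloud(c,d)
# hood height
for uv in [(390,70),(330,70),(460,60),(390,30),(520,90)]: print(uv,np.round(X[uv[1],uv[0]],3))
E
```

```text
[array([-0.3852, -0.2936, -0.0704]), ('yaw_y', np.float64(68.76)), ('rz opts rad', [np.float64(-6.654), np.float64(-3.5124), np.float64(-0.3708), np.float64(2.7708), np.float64(5.9124)]), ('z axis', array([-1.e-04, -1.e-04, -1.e+00])), ('q', array([ 1.115,  0.13 ,  1.488,  0.   ,  1.523, -0.085]))]
[[-0.    -0.953 -0.303  0.084]
 [ 1.    -0.     0.001 -0.   ]
 [-0.001 -0.303  0.953 -0.154]
 [ 0.     0.     0.     1.   ]] [[302.24878538   0.         319.51370984]
 [  0.         302.24878538 199.33096366]
 [  0.           0.           1.        ]]
(390, 70) [ 0.64  -0.065  0.427]
(330, 70) [0.636 0.02  0.428]
(460, 60) [ 0.672 -0.176  0.404]
(390, 30) [ 0.647 -0.048  0.519]
(520, 90) [ 0.731 -0.391  0.174]
```

Run:
```python
from h import *
print(delta([0.512,0.146,0.20],90))
```

```text
[array([-0.4243, -0.2784,  0.0296]), ('yaw_y', np.float64(68.76)), ('rz opts rad', [np.float64(-6.654), np.float64(-3.5124), np.float64(-0.3708), np.float64(2.7708), np.float64(5.9124)]), ('z axis', array([-1.e-04, -1.e-04, -1.e+00])), ('q', array([ 1.115,  0.13 ,  1.488,  0.   ,  1.523, -0.085]))]
```

Emit:
{"op": "move_arm", "data": {"deltas": [-0.424,-0.278,0.03,0,0,-0.37,1,-0.424,-0.278,0.03,0,0,-0.37,1,-0.424,-0.278,0.03,0,0,-0.37,1,-0.424,-0.278,0.03,0,0,-0.37,1,-0.424,-0.278,0.03,0,0,-0.37,1,-0.424,-0.278,0.03,0,0,-0.37,1,-0.424,-0.278,0.03,0,0,-0.37,1,-0.424,-0.278,0.03,0,0,-0.37,1,-0.424,-0.278,0.03,0,0,-0.37,1,-0.424,-0.278,0.03,0,0,-0.37,1,-0.424,-0.278,0.03,0,0,-0.37,1]}}

```text
t: 1.88
tool_pos: [0.5112, 0.1479, 0.1997]
orientation: [0.001, -3.141, -0.001]
force: [-0.0, 0.5, 0.0]
opening: 0.0929
gripper_force: 0.0
```

Run:
```python
from h import *
p,d,c=snap("wrist","w1"); print(delta([0.47,-0.062,0.20]))
X=cloud(c,d); m=(X[...,2]>0.042)&(X[...,2]<0.05)&(np.hypot(X[...,0]-.512,X[...,1]-.146)<.06)
P=X[m]; print(len(P),P.mean(0),P.min(0),P.max(0));
```

```text
[array([ 0.0414, -0.21  , -0.0003]), ('yaw_y', np.float64(90.06)), ('z axis', array([-0.e+00,  4.e-04, -1.e+00])), ('q', array([ 0.185, -0.038,  1.716,  0.   ,  1.463, -1.387]))]
2085 [0.52027491 0.15076032 0.0444662 ] [0.48564118 0.11402436 0.04200818] [0.55897988 0.18722864 0.04730611]
```

View pics/w1.png

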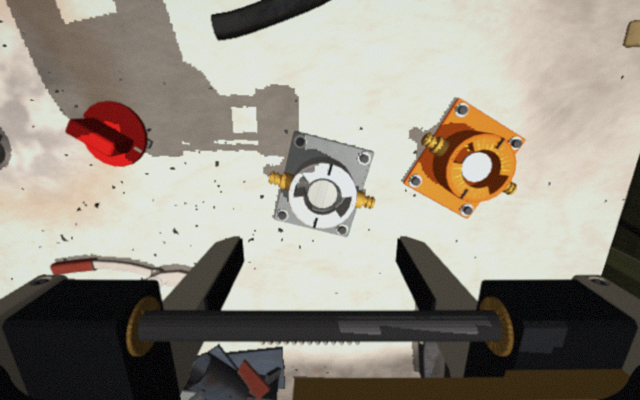

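Wrist view: the grey housing is at (322,192) with its brass stubs at (278,180) and (366,202). The orange look-alike is at (478,167) and the red cap at (108,134). Next I'll make a metric crop of the rim plane to find the slots and marks.

```bash
cat >> h.py <<'E'
def project(c,P):
    K,k1,W=c; Q=(P-W[:3,3])@W[:3,:3]; s=Q[...,:2]/Q[...,2:]; s=s*(1+k1*(s**2).sum(-1,keepdims=True))
    return s*[K[0,0],K[1,1]]+K[:2,2]
def ortho(c,p,cx,cy,z,half=0.05,n=400):
    """top-down picture of plane z: right = -y, up = +x"""
    g=np.linspace(half,-half,n); XX,YY=np.meshgrid(cx+g,cy+g,indexing="ij")
    uv=project(c,np.stack([XX,YY,np.full_like(XX,z)],-1)).astype(np.float32)
    return cv2.remap(p,uv[...,0],uv[...,1],cv2.INTER_CUBIC)
E
python3 - <<'E'
from h import *
p,d,c=load("wrist","w1"); pt,dt,ct=load("top","top1")
X=cloud(c,d); m=(X[...,2]>0.042)&(X[...,2]<0.05)&(np.hypot(X[...,0]-.522,X[...,1]-.15)<.06)
mm,_=cv2.minEnclosingCircle(X[m][:,:2].astype(np.float32)); print(mm,_)
a=ortho(c,p,.522,.1505,.046); b=ortho(ct,pt,.522,.1505,.046)
o=np.hstack([a,b])
for k in (0,1): cv2.circle(o,(200+400*k,200),148,(0,255,0),1)
cv2.imwrite("pics/o1.png",o[:,:,::-1])
E
```

```text
(0.5220969915390015, 0.15066426992416382) 0.03698289766907692
```

View pics/o1.png

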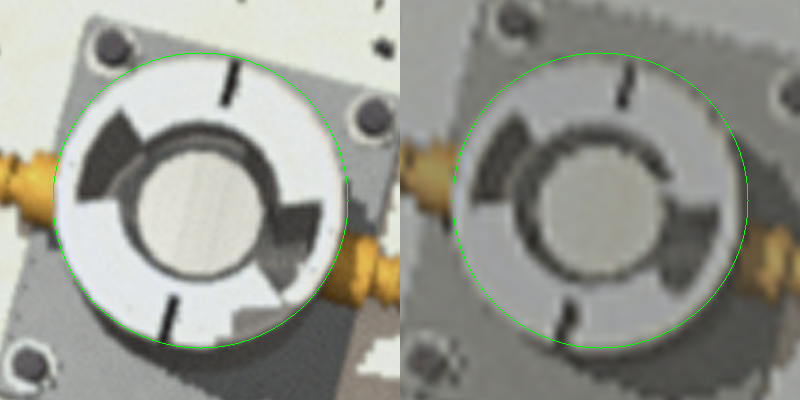

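The aluminium housing is confirmed. Its home marks are at (231,82) and (169,318) in the crop, so the housing's x is at -14.7°. The slots are mid at 65°, which matches +80°. The centre is (0.522, 0.1505) in both views. Next is the red cap.

Emit:
{"op": "move_arm", "data": {"deltas": [0.061,-0.21,0,0,0,2.2,1,0.061,-0.21,0,0,0,2.2,1,0.061,-0.21,0,0,0,2.2,1,0.061,-0.21,0,0,0,2.2,1,0.061,-0.21,0,0,0,2.2,1,0.061,-0.21,0,0,0,2.2,1,0.061,-0.21,0,0,0,2.2,1,0.061,-0.21,0,0,0,2.2,1,0.061,-0.21,0,0,0,2.2,1,0.061,-0.21,0,0,0,2.2,1,0.061,-0.21,0,0,0,2.2,1,0.061,-0.21,0,0,0,2.2,1]}}

```text
t: 3.42
tool_pos: [0.4507, -0.0619, 0.1999]
orientation: [2.802, 1.42, 0.001]
force: [-0.0, 0.4, -0.3]
opening: 0.0932
gripper_force: 0.0
```

Run:
```python
from h import *
p,d,c=snap("wrist","w2"); pt,dt,ct=load("top","top1")
p1,d1,c1=load("wrist","w1")
for n,(p_,d_,c_) in dict(w2=(p,d,c),w1=(p1,d1,c1),top=(pt,dt,ct)).items():
    X=cloud(c_,d_); near=np.hypot(X[...,0]-.45,X[...,1]+.066)<.07
    m=near&(X[...,2]>.062)&(X[...,2]<.078)
    f=near&(X[...,2]>.031)&(X[...,2]<.041)&(p_[...,0]>1.6*p_[...,1].astype(float))
    if m.sum()>5:
        r=cv2.minAreaRect(X[m][:,:2].astype(np.float32)); print(n,m.sum(),"bar",np.round(r[0],4),np.round(r[1],4),round(r[2],1),"z",np.median(X[m][:,2]))
        if f.sum()>5: print("  flange",f.sum(),cv2.minEnclosingCircle(X[f][:,:2].astype(np.float32)),np.median(X[f][:,2]))
o=np.hstack([ortho(c,p,.45,-.066,.07),ortho(ct,pt,.45,-.066,.07)]); cv2.imwrite("pics/o2.png",o[:,:,::-1])
print(delta([.45,-.066,.2],-36))
```

```text
w2 716 bar [ 0.4576 -0.068 ] [0.0462 0.0159] 57.6 z 0.06819314778146396
  flange 2069 ((0.457306832075119, -0.06781550496816635), 0.03397011756896973) 0.03445093619776163
w1 930 bar [ 0.4557 -0.0667] [0.0465 0.016 ] 57.2 z 0.06779526120070756
  flange 2078 ((0.4573277235031128, -0.06646968424320221), 0.03478741645812988) 0.03424584188260513
top 158 bar [ 0.4571 -0.0674] [0.0459 0.0164] 57.7 z 0.06945070513175944
  flange 468 ((0.4561442732810974, -0.06735594570636749), 0.03348391130566597) 0.03573279489384695
[array([-0.0037,  0.0018, -0.0001]), ('yaw_y', np.float64(-36.61)), ('rz opts rad', [np.float64(-6.2938), np.float64(-3.1522), np.float64(-0.0106), np.float64(3.131), np.float64(6.2725)]), ('z axis', array([ 6.e-04,  1.e-04, -1.e+00])), ('q', array([-0.25 , -0.258,  1.914,  0.   ,  1.485,  0.389]))]
```

View pics/o2.png

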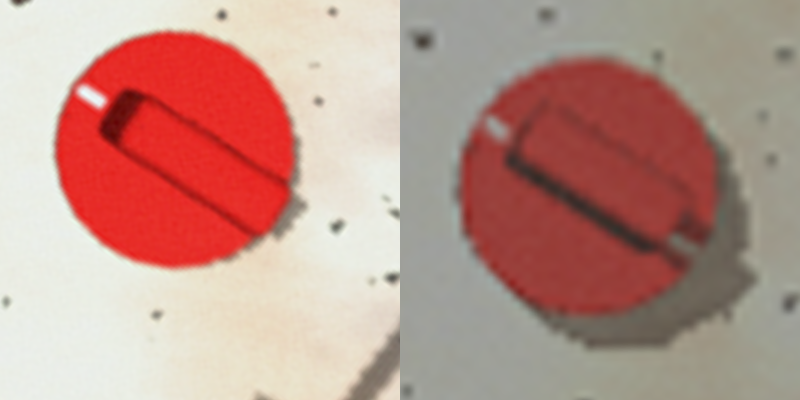

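The crop confirms the red cap: its bar and white marks run from (92,96) to (270,210), and it is not the yellow one. All three views agree on (0.4573, -0.068), bar at 57.5°, top at about 69 mm.

Run:
```python
from h import *
print(delta([.4572,-.0677,.0505],-32.5))
```

```text
[array([-0.0008,  0.0085,  0.1494]), ('yaw_y', np.float64(-36.61)), ('rz opts rad', [np.float64(-6.3549), np.float64(-3.2133), np.float64(-0.0717), np.float64(3.0699), np.float64(6.2115)]), ('z axis', array([ 6.e-04,  1.e-04, -1.e+00])), ('q', array([-0.25 , -0.258,  1.914,  0.   ,  1.485,  0.389]))]
```

Emit:
{"op": "move_arm", "data": {"deltas": [-0.001,0.0085,0.05,0,0,-0.072,1,-0.001,0.0085,0.1,0,0,-0.072,1,-0.001,0.0085,0.13,0,0,-0.072,1,-0.001,0.0085,0.149,0,0,-0.072,1,-0.001,0.0085,0.149,0,0,-0.072,1]}}

```text
t: 4.1
tool_pos: [0.4555, -0.0679, 0.0492]
orientation: [-2.742, -1.527, 0.004]
force: [-0.3, -0.8, -0.4]
opening: 0.0931
gripper_force: 0.0
```

Emit:
{"op": "move_arm", "data": {"deltas": [0,0,0,0,0,0,0,0,0,0,0,0,0,0,0,0,0,0,0,0,0,0,0,0,0,0,0,0,0,0,0,0,0,0,0,0,0,0,0,0,0,0,0,0,0,0,0,0,0,0,0,0,0,0,0,0], "squeeze": 45}}

```text
t: 5.1
tool_pos: [0.4569, -0.0693, 0.0506]
orientation: [-2.747, -1.524, 0.0]
force: [-0.1, 0.1, -0.5]
opening: 0.0174
gripper_force: 0.0
```

Emit:
{"op": "move_arm", "data": {"deltas": [0,0,-0.03,0,0,0,0,0,0,-0.08,0,0,0,0,0,0,-0.1,0,0,0,0,0,0,-0.1,0,0,0,0,0,0,-0.1,0,0,0,0]}}

```text
t: 5.72
tool_pos: [0.4561, -0.069, 0.1491]
orientation: [-2.746, -1.523, 0.002]
force: [-0.1, 0.2, -3.5]
opening: 0.0158
gripper_force: 45.0
```

Run:
```python
from h import *
# TCP goal above housing: tool y at 65.3-90=-24.7
print(delta([.522,.1505,.15],-24.7))
p,d,c=snap("scene","sc2")
X=cloud(c,d); st=robot.read_state(); near=np.hypot(X[...,0]-st["tool_pos"][0],X[...,1]-st["tool_pos"][1])<.06
m=near&(p[...,0]>1.7*p[...,1].astype(float))&(p[...,0]>70)
print(m.sum(), X[m].min(0) if m.sum() else None, X[m].max(0) if m.sum() else None, st["tool_pos"],st["opening"])
cv2.imwrite("pics/sc2c.png",cv2.resize(p[120:320,200:440,::-1],None,fx=2.5,fy=2.5))
```

```text
[array([ 0.2211, -0.0604, -0.0009]), ('yaw_y', np.float64(-31.97)), ('rz opts rad', [np.float64(-6.4101), np.float64(-3.2685), np.float64(-0.1269), np.float64(3.0147), np.float64(6.1563)]), ('z axis', array([-2.e-03,  5.e-04, -1.e+00])), ('q', array([-0.261, -0.198,  1.958, -0.   ,  1.384,  0.297]))]
312 [ 0.42418152 -0.10069482  0.13167152] [ 0.4865455  -0.03779123  0.17000266] [ 0.45586102 -0.06900341  0.14880192] 0.015323664375560805
```

View pics/sc2c.png

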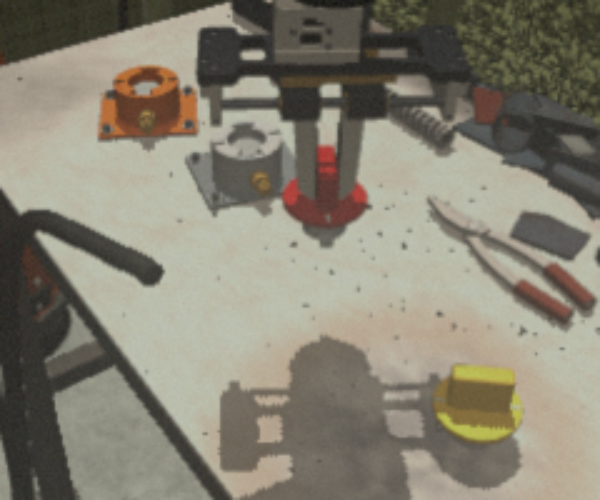

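The red cap is held straight between the fingers, at crop (325,190), and the yellow cap is untouched. Now I'll go above the housing.

Emit:
{"op": "move_arm", "data": {"deltas": [0.06,-0.016,0,0,0,-0.127,0,0.11,-0.03,0,0,0,-0.127,0,0.165,-0.045,0,0,0,-0.127,0,0.21,-0.058,0,0,0,-0.127,0,0.22,-0.06,0,0,0,-0.127,0,0.22,-0.06,0,0,0,-0.127,0,0.22,-0.06,0,0,0,-0.127,0]}}

```text
t: 6.65
tool_pos: [0.522, 0.1479, 0.1499]
orientation: [-2.646, -1.694, 0.002]
force: [0.3, 0.2, -1.4]
opening: 0.0161
gripper_force: 45.0
```

Run:
```python
from h import *
print(delta([.5217,.150,.092],-24.7)); st=robot.read_state()
for n in ("scene","top"):
    p,d,c=snap(n,n+"3"); X=cloud(c,d); near=np.hypot(X[...,0]-st["tool_pos"][0],X[...,1]-st["tool_pos"][1])<.05
    m=near&(p[...,0]>1.7*p[...,1].astype(float))&(p[...,0]>60)&(X[...,2]>.1)
    if m.sum(): print(n,m.sum(),X[m].min(0),X[m].max(0),(X[m].min(0)+X[m].max(0))/2)
    h=np.hypot(X[...,0]-.522,X[...,1]-.1505)<.05; h&=(X[...,2]>.040)&(X[...,2]<.05)&(p.max(-1)-p.min(-1)<40)
    if h.sum()>10: print(" rim",h.sum(),X[h].min(0),X[h].max(0))
print(st["tool_pos"],st["force"])
```

```text
[array([ 0.0019, -0.0011,  0.0579]), ('yaw_y', np.float64(-24.75)), ('rz opts rad', [np.float64(-6.2841), np.float64(-3.1425), np.float64(-0.0009), np.float64(3.1407), np.float64(6.2823)]), ('z axis', array([-1.4e-03, -7.0e-04, -1.0e+00])), ('q', array([ 0.182,  0.029,  1.743, -0.   ,  1.372,  0.614]))]
scene 277 [0.48828666 0.11412584 0.1333626 ] [0.55404163 0.1796334  0.18354885] [0.52116414 0.14687962 0.15845573]
 rim 302 [0.48389732 0.11295323 0.04011702] [0.55802055 0.18913389 0.04961737]
top 16 [0.49172356 0.1323648  0.13200156] [0.51873421 0.16026172 0.24151356] [0.50522888 0.14631326 0.18675756]
 rim 87 [0.48455836 0.1382617  0.04004934] [0.50277864 0.17698175 0.04885977]
[0.52197456 0.14787283 0.14986754] [ 0.33235925  0.16378191 -1.39059616]
```

Emit:
{"op": "move_arm", "data": {"deltas": [0.0027,-0.0012,0.025,0,0,0,0,0.0027,-0.0012,0.045,0,0,0,0,0.0027,-0.0012,0.055,0,0,0,0,0.0027,-0.0012,0.06,0,0,0,0,0.0027,-0.0012,0.06,0,0,0,0]}}

```text
t: 7.38
tool_pos: [0.5225, 0.1518, 0.0908]
orientation: [-2.645, -1.695, 0.0]
force: [-1.7, -1.5, -2.0]
opening: 0.0158
gripper_force: 45.0
```

Emit:
{"op": "move_arm", "data": {"deltas": [0,0,0.004,0,0,0,0,0,0,0.007,0,0,0,0,0,0,0.01,0,0,0,0,0,0,0.01,0,0,0,0]}}

```text
t: 7.88
tool_pos: [0.5225, 0.1518, 0.0807]
orientation: [2.645, 1.695, -0.001]
force: [-3.7, -4.1, 0.4]
opening: 0.0159
gripper_force: 45.0
```

Run:
```python
from h import *
s=robot.read_state(); print(s["tool_pos"],s["force"],s["wrist_torque"],s["opening"])
p,d,c=snap("scene","s4"); X=cloud(c,d); near=np.hypot(X[...,0]-.522,X[...,1]-.15)<.055
m=near&(p[...,0]>1.7*p[...,1].astype(float))&(p[...,0]>60)&(X[...,2]>.03)
print(m.sum(),X[m].min(0),X[m].max(0),np.histogram(X[m][:,2],10))
cv2.imwrite("pics/s4c.png",cv2.resize(p[100:240,220:380,::-1],None,fx=4,fy=4))
```

```text
[0.5224918  0.15183933 0.08066067] [-3.73551094 -4.08751202  0.39254876] [-0.79068315  0.81855127  0.00271164] 0.015922838771749787
231 [0.48827923 0.11749804 0.06388784] [0.55402742 0.1833475  0.11628129] (array([148,   3,   8,   5,   6,   4,  41,  12,   1,   3]), array([0.06388784, 0.06912718, 0.07436653, 0.07960587, 0.08484522,
       0.09008456, 0.09532391, 0.10056325, 0.1058026 , 0.11104194,
       0.11628129]))
```

View pics/s4c.png

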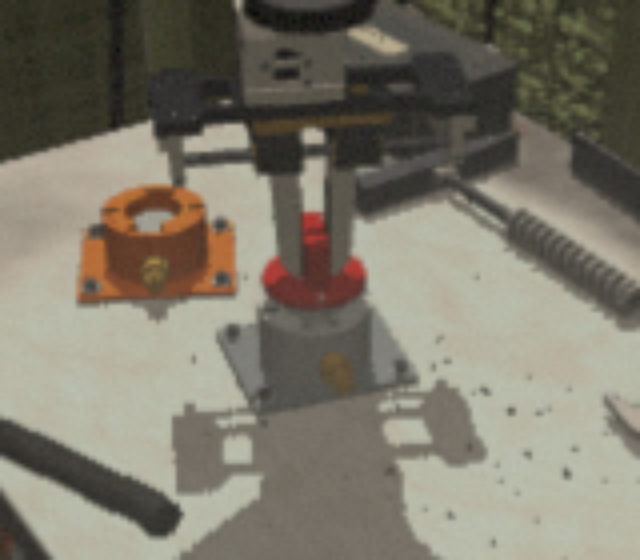

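The cap sits upright at crop (315,280), just above the rim with its lugs in the slots. The lateral force is small. I'll relieve it and press down.

Emit:
{"op": "move_arm", "data": {"deltas": [-0.0018,-0.0005,0,0,0,0,0,-0.0018,-0.0005,0.005,0,0,0,0,-0.0018,-0.0005,0.01,0,0,0,0,-0.0018,-0.0005,0.012,0,0,0,0,-0.0018,-0.0005,0.012,0,0,0,0]}}

```text
t: 8.55
tool_pos: [0.5225, 0.1511, 0.0693]
orientation: [2.645, 1.695, 0.004]
force: [-0.3, 1.2, 6.8]
opening: 0.0158
gripper_force: 45.0
```

Emit:
{"op": "move_arm", "data": {"deltas": [0,0,0,0,0,0.17,0,0,0,0,0,0,0.34,0,0,0,0,0,0,0.51,0,0,0,0,0,0,0.68,0]}}

```text
t: 9.05
tool_pos: [0.5224, 0.1508, 0.0693]
orientation: [3.061, 0.707, 0.003]
force: [-1.0, 1.0, 7.3]
opening: 0.0156
gripper_force: 45.0
```

Emit:
{"op": "move_arm", "data": {"deltas": [0,0,0,0,0,0.17,0,0,0,0,0,0,0.34,0,0,0,0,0,0,0.51,0,0,0,0,0,0,0.68,0,0,0,0,0,0,0.72,0,0,0,0,0,0,0.72,0]}}

```text
t: 9.8
tool_pos: [0.5223, 0.1508, 0.0693]
orientation: [-3.114, 0.408, -0.003]
force: [-1.1, -0.2, 7.3]
opening: 0.0161
gripper_force: 45.0
```

Run:
```python
from h import *
s=robot.read_state(); print(s["tool_pos"],s["force"],s["wrist_torque"],s["opening"]); print(delta([.522,.1505,.0693],-104.7))
```

```text
[0.52233089 0.15077557 0.06929126] [-1.08716447 -0.17121637  7.32431092] [ 0.0322937   0.37096754 -0.00233373] 0.01605197439395596
[array([-0.0002,  0.0004, -0.    ]), ('yaw_y', np.float64(-104.94)), ('rz opts rad', [np.float64(-6.2875), np.float64(-3.1459), np.float64(-0.0043), np.float64(3.1373), np.float64(6.2789)]), ('z axis', array([ 2.e-03,  2.e-04, -1.e+00])), ('q', array([ 0.187,  0.115,  1.808, -0.   ,  1.216,  2.018]))]
```

Emit:
{"op": "move_arm", "data": {"deltas": [0,0,-0.003,0,0,0,0,0,0,-0.006,0,0,0,0,0,0,-0.0075,0,0,0,0,0,0,-0.0075,0,0,0,0]}}

```text
t: 10.3
tool_pos: [0.5221, 0.1507, 0.0765]
orientation: [-3.115, 0.408, -0.002]
force: [2.6, 0.7, 3.5]
opening: 0.0157
gripper_force: 45.0
```

Emit:
{"op": "move_arm", "data": {"deltas": [0,0,0,0,0,0,0.6,0,0,0,0,0,0,0.6,0,0,0,0,0,0,0.6,0,0,0,0,0,0,0.6,0,0,-0.05,0,0,0,0.6,0,0,-0.1,0,0,0,0.6,0,0,-0.13,0,0,0,0.6,0,0,-0.13,0,0,0,0.6,0,0,-0.13,0,0,0,0.6]}}

```text
t: 11.42
tool_pos: [0.5208, 0.1506, 0.2048]
orientation: [3.115, -0.407, -0.002]
force: [-1.0, 0.1, -0.3]
opening: 0.0557
gripper_force: 0.0
```

Run:
```python
from h import *
for n in ("wrist","scene"):
    p,d,c=snap(n,n+"5"); X=cloud(c,d); near=np.hypot(X[...,0]-.522,X[...,1]-.15)<.06
    red=near&(p[...,0]>1.6*p[...,1].astype(float))&(p[...,0]>60)&(X[...,2]<.12)
    top=red&(X[...,2]>.088)&(X[...,2]<.105); f=red&(X[...,2]>.05)&(X[...,2]<.07)
    if top.sum()>5:
        r=cv2.minAreaRect(X[top][:,:2].astype(np.float32)); print(n,np.round(r[0],4),np.round(r[1],4),r[2],"ztop",np.median(X[top][:,2]))
    if f.sum()>5: print(" flange",np.median(X[f][:,2]),cv2.minEnclosingCircle(X[f][:,:2].astype(np.float32)))
print(robot.read_state()["tool_pos"])
p,d,c=load("wrist","wrist5"); cv2.imwrite("pics/o5.png",np.hstack([ortho(c,p,.522,.1505,.097),ortho(c,p,.522,.1505,.046)])[:,:,::-1])
```

```text
wrist [0.5253 0.1503] [0.0155 0.0443] 75.48905181884766 ztop 0.09520755353648519
 flange 0.061498249636595115 ((0.524398148059845, 0.1502392441034317), 0.03393891081213951)
scene [0.5222 0.1467] [0.0143 0.0442] 81.10350799560547 ztop 0.09598514731166158
 flange 0.06387375632378267 ((0.521095335483551, 0.14716200530529022), 0.03271755203604698)
[0.52026402 0.15044543 0.204009  ]
```

View pics/o5.png

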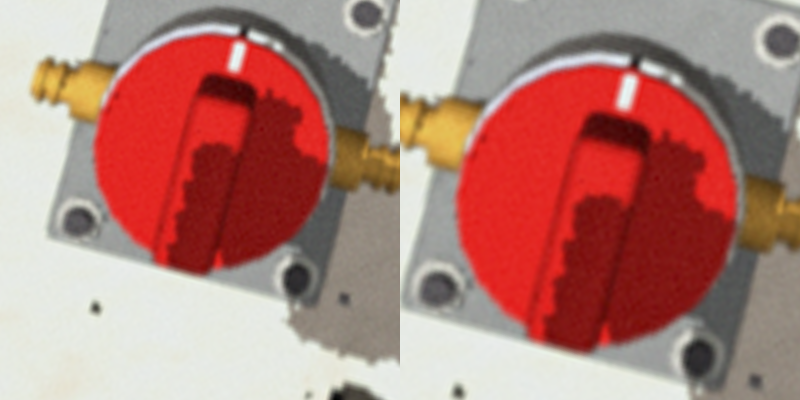

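The cap's white mark at (238,55) lines up with the housing's black home mark at (245,32). Its top is at about 96 mm, so the underside is at about 26–27 mm, which is the locked height.

```bash
python3 -c "
from plant import robot; print(robot.close_job())"
```

```text
the job is handed in; nothing more can be done
None
```

The red cap is pressed in, turned and locked in the aluminium housing with its bar along the home marks; the yellow cap was not touched, and the job is handed in (no verdict was returned).

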